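# Locate a relay module in the torque jig and lock it with the toggle clamp

## Robot

A 7-joint arm with a two-finger parallel gripper is mounted at the origin on a cart in front of the work surface, level with it; the furniture and walls round the work are solid. World frame = base frame: x ahead of the robot, y to its left, z up, the work surface at z = 0. Lengths are in m, angles in rad, forces in N, time in s.
With the tool pointing down it reaches from about 0.425 to 0.875 m from the base axis. Payload 4.7 kg.
Tool frame: the origin (TCP) lies at the very end of the fingers, on their centre line; the grasp point (between the pads) lies 19 mm behind it; z points along the fingers, y is the line along which they close (so a half turn about z gives the same grasp; the last joint's range is limited). The gripper opens to 87 mm and grips with 3 to 60 N. Pads are 19 mm wide; open, the fingers measure 117 mm over their backs; the gripper's body (75 mm by 190 mm) begins 51 mm behind the grasp point.
Start: joints at [-1.237, 0.321, -0.07, 1.45, 0.023, 1.371, -0.057], TCP at [0.204, 0.617, 0.223] pointing down, gripper open.
Joint ranges: [-2.86, 2.86], [-0.3, 2.09], [-1.38, 1.24], [0.06, 2.45], [-1.56, 4.7], [0.09, 2.05], [-2.69, 2.69]. Speed limits (rad/s): [2.57, 2.57, 3.14, 3.14, 3.14, 3.14, 3.14].

## Interface

Orientations are given as a rotation vector (axis times angle).
In Python, from bench import get_state, get_image, get_calibration, close_job gives the robot as it stands.
- The arm moves only by the shell command python3 -m crank 'ROWS' [FORCE]. ROWS is JSON, a list of rows, each a list of 5 numbers: the opening, from 0 (shut) to 1 (fully open), then the shift along the world's x, y, z in units of 0.2 m (1.0 is 0.2 m), then the turn about the world's z in units of 2 pi rad (1.0 is 2 pi rad). A call has 1 to 5 rows; each row is the pose to reach, as a shift and turn from the pose commanded when the call began, turning the shorter way round; what a row does not reach only later rows make up. A row lasts 1/8 s, in which the tool goes at most 62.5 mm and 10.7 degrees, less where a joint would pass 70% of its speed; a pose out of reach is approached as far as the arm can. A call with a number of a shift or a turn outside -1 to 1 is refused whole. A call with a gripper value outside its range is refused whole. The fingers move at their own pace and stop on an object; FORCE is the grip in N (left out, the last holds). Time passes only in rows, so rows that repeat a pose let the fingers close. It gives the time, the measured TCP pose, the force, the opening and the grip force at its end, in the units of the state.
- get_state(): the state, without advancing time (a new reading comes with each control period).
- get_image(name): name is "scene" or "top"; returns the picture (480x640x3 uint8, red, green, blue); there is no depth.
- get_calibration(name): a dict with "fovy" (degrees; the focal length in pixels is half the picture's height over the tangent of half this angle, whatever the lens; pixels are square), "cx", "cy" (the principal point, pixels), "k1" (the pictures are not rectified: a ray, as slopes to the right and down, at radius r is drawn at 1 + k1 r^2 times it, then the intrinsics apply), "R" (3x3) and "t" (3): a world point X has camera coordinates R X + t. Camera axes: x right, y down, z forward; pixel columns grow to the right and rows downward; lengths in m; the calibration is good to about 2 mm. A picture is of the moment at which its call begins. get_calibration takes no time and is no camera call.
- close_job(): hands the job in; it is judged then, once.
The state is a dict: "time": time; "joint_positions": joint angles; "qd": joint speeds; "joint_torque": joint torques, N m; "position": TCP position; "tool_rot": TCP orientation; "ft_force": force on the tool from outside, world axes, zero at the start; "torque": the same for the moment, N m; "grip_width": opening from 0.0 (shut) to 1.0 (fully open); "grip_force": force on a finger pad.
Only numpy, scipy, OpenCV 4.12 (cv2) and the standard library are available. Lean on these libraries where they do the work, as an engineer would, in place of code of your own. Each camera call takes 0.05 s, during which the arm holds its last target. There are 200 camera calls.

## Task

Load the blue relay module into the torque jig and clamp it, so that its terminal screws can be tightened. Set it flat on the jig's bed under the raised clamp and press it gently into the corner, so that it bears on the two screws of the dark back stop and on the one of the bright side fence at the same time (some 8 N on each stop, never 20; the screws are reset for every batch, so feel for them), then let go without dragging it out of the corner. Then push the red handle over with closed fingers, without gripping it: through its dead centre and firmly home onto its stop with about 10 N, never as much as 30 N, and leave the clamp locked and everything else on the bench where it is.

Things in the scene. Friction and masses are not known exactly. Their poses are not given: they have to be found in the camera images.
- module: Blue potted relay module, 32 x 48 mm, 26 mm high (three low pale terminal bumps on top reach 30 mm), 65 to 105 g, standing loose on the bench at the left. Origin: centre of its underside; x along its 32 mm, y along its 48 mm, z up. Half a turn about z makes no difference to the job.
- jig: Torque jig, screwed down: aluminium plate, x -75 to 115, y -58 to 58 mm, its top (the bed) at z = 12. Origin: on the bench below the arm's pivot; x runs from the handle to the part, y to the left of x, z up. The module goes on the bed, its 32 mm along x, 48 mm along y. Clamp housing x -75 to 14, |y| to 26, z to 75; the open arm stands upright with its spindle, x -48 to 14, z to 130.
- back_stop: Dark steel block across the bed. Origin: middle of the lower edge of its front face, at jig x = 47, y = 0, on the bed; axes as the jig's. Two domed screws, 6.4 mm thick (back_screws_c0, _c1: points 16.6 mm behind the tips), stick out of it to +x at y = -15 and 15, 4.5 mm above the bed: today anywhere from 7 to 19 mm, both alike, unmeasured. Find them by feel.
- fence: Bright steel block, jig x = 59 to 93. Origin: middle of the lower edge of its face, at jig x = 76, y = 37, on the bed; its x is the jig's -y. One such screw (fence_screw_c0), at jig x = 76, sticks out 7 to 19 mm to jig -y, unmeasured too. Friction 0.25: rubbing on one stop or the bed can pass for pressure on the other. Fingertips 11 mm above the bed clear the 9 mm high blocks.
- clamp_handle: Handle with red T grip. Origin: its pivot, x = -59.6, z = 56.9 mm of the jig; it turns about the jig's y. Found 75 degrees above level, rising backward, clamp open; it stays where left. Pushed back and down, 1 to 3 N move it to about 18 degrees; then the foot meets the module, the push at the bar climbs to some 10 N, drops to nothing at dead centre (level), and it snaps onto a hard stop 2.5 degrees below.
- handle_bar (a point): Middle of the red cross-bar at the handle's end, 76 mm from the pivot: a round bar 14 mm thick, 70 mm long along the jig's y. In the jig's frame (mm) it is at x = -79, z = 130 as found, x = -136, z = 57 on dead centre and x = -136, z = 53.6 on the stop, at y = 0. Beneath it, beyond the plate, the bench is clear.
- clamp_foot: Black rubber foot, 19 mm across, under the spindle at the end of the clamping arm, 74 mm from the arm's pivot. Origin: centre of its pressing face. Raised as found; it comes down at jig x = 74, y = 0 onto the module's top, gives a few mm and holds with some 35 N when locked.
- multimeter: Green multimeter, 170 x 86 x 49 mm, somewhere on the bench: leave it alone. Origin: centre of its underside.
- flux_bottle: Small white bottle with black cap, 41 mm across, 89 mm high, somewhere on the bench: leave it alone. Origin: centre of its underside.
- solder_spool: Spool of solder, 55 mm across, 45 mm high, somewhere on the bench: leave it alone. Origin: centre of its underside.
- jar_screws: Jar of screws with black lid, 48 mm across, 58 mm high, somewhere on the bench: leave it alone. Origin: centre of its underside.
- esd_tray: Black parts tray, 110 x 160 x 22 mm, somewhere on the bench: leave it alone. Origin: centre of its underside.
- driver_blue: Blue screwdriver, 134 mm long, 18 mm thick, somewhere on the bench: leave it alone. Origin: centre of its underside.
- marker_black: White marker pen with black cap, 120 x 12 x 14 mm, somewhere on the bench: leave it alone. Origin: centre of its underside.
Not all that is in view belongs to the job. What is shaped like the module but brown or yellow is not meant.

How it is judged:
On the way, in this order (a step that is already met when the one before it is completed fails the run):
1. the module, on the bed, is pressed into the corner: it bears on the back stop's and the side fence's screws at once, with over 1.5 N on each (contact force between module and back_stop above 1.5 N and contact force between module and fence above 1.5 N and z of module in the frame of jig below 0.0145 m and z of handle_bar in the frame of jig above 0.11 m), for 0.1 s.
2. the module stands flat in the corner, within 1.6 mm of all three stop screws, let go, with the clamp still open ((x of back_screws_c0 in the frame of module between 0.031 and 0.0342 m or x of back_screws_c0 in the frame of module between -0.0342 and -0.031 m) and (x of back_screws_c1 in the frame of module between 0.031 and 0.0342 m or x of back_screws_c1 in the frame of module between -0.0342 and -0.031 m) and (y of fence_screw_c0 in the frame of module between 0.039 and 0.0422 m or y of fence_screw_c0 in the frame of module between -0.0422 and -0.039 m) and z of module in the frame of jig below 0.0135 m and angle between the x axis of module and the x axis of jig, either way round below 0.05 rad and angle between module's own z axis and vertical below 0.05 rad and z of handle_bar in the frame of jig above 0.11 m and contact force between the fingers and module below 0.05 N), for 0.2 s.
3. the handle is past dead centre and is pressed home on its stop with over 5 N (z of handle_bar in the frame of jig below 0.056 m and contact force between the fingers and clamp_handle above 5 N), for 0.05 s.
At the end, for the whole second after the job is handed in: the handle lies on its stop (cross-bar under 56 mm above the jig's underside), the foot holds the module with over 15 N, and the module is still and flat on the bed, within 1.6 mm of all three stop screws and square to the jig within 0.05 rad ((x of back_screws_c0 in the frame of module between 0.031 and 0.0342 m or x of back_screws_c0 in the frame of module between -0.0342 and -0.031 m) and (x of back_screws_c1 in the frame of module between 0.031 and 0.0342 m or x of back_screws_c1 in the frame of module between -0.0342 and -0.031 m) and (y of fence_screw_c0 in the frame of module between 0.039 and 0.0422 m or y of fence_screw_c0 in the frame of module between -0.0422 and -0.039 m) and z of module in the frame of jig below 0.0135 m and angle between the x axis of module and the x axis of jig, either way round below 0.05 rad and angle between module's own z axis and vertical below 0.05 rad and z of handle_bar in the frame of jig below 0.056 m and contact force between clamp_foot and module above 15 N and angular speed of clamp_handle below 0.1 rad/s and linear speed of module below 0.01 m/s); the robot touches nothing.
It fails at once if the module is pressed against the back stop with over 20 N (contact force between module and back_stop above 20 N).
It fails at once if the module is pressed against the side fence with over 20 N (contact force between module and fence above 20 N).
It fails at once if the handle is pushed or squeezed with over 30 N (contact force between the fingers and clamp_handle above 30 N).
It fails at once if something else on the bench is shifted by over 15 mm (distance of any of multimeter, flux_bottle, solder_spool, jar_screws, esd_tray, driver_blue, marker_black from where it was at the start of the episode above 0.015 m).
It also fails if it takes over 69 s, if anything falls off the work surface, if the arm or the gripper's body presses on something with over 40 N, if the wrist force passes 120 N, or if a joint passes its speed limit or range.

## Working session

There is one attempt and no reset: what is moved stays moved. The work goes in short steps, Python scripts to look and compute and a shell command to move; the robot and the scene stay as the last step left them, time stands still between calls to the robot, and variables do not carry over. Pictures are saved under pics/ and viewed, at most 10 in all, crops included, and the job is handed in when it is done.

```bash
mkdir -p pics; cat > h.py <<'E'
import numpy as np, cv2
from bench import get_state, get_image, get_calibration
def ray(c,uv):
    f=240/np.tan(np.radians(c["fovy"])/2)
    d=(np.array(uv,float)-[c["cx"],c["cy"]])/f
    s=d.copy()
    for _ in range(20): s=d/(1+c["k1"]*(s@s))
    R=np.array(c["R"]);t=np.array(c["t"])
    return -R.T@t, R.T@np.array([s[0],s[1],1])
def onplane(c,uv,z):
    o,d=ray(c,uv); return o+d*(z-o[2])/d[2]
def proj(c,X):
    f=240/np.tan(np.radians(c["fovy"])/2)
    p=np.array(c["R"])@np.array(X)+np.array(c["t"]); s=p[:2]/p[2]
    return s*(1+c["k1"]*(s@s))*f+[c["cx"],c["cy"]]
E
python3 - <<'E'
from h import *
for n in("top","scene"):
    im=get_image(n); cv2.imwrite(f"pics/{n}0.png",im[:,:,::-1]); c=get_calibration(n)
    print(n,c["fovy"],c["k1"],ray(c,(320,240)))
s=get_state(); print(s)
E
```

```text
top 44.00058325425555 -0.005965961828335699 (array([0.43328055, 0.04950874, 1.51165583]), array([ 0.13727818,  0.00331229, -0.99053669]))
scene 45.241047659593946 -0.08904783818773662 (array([-0.08596819, -0.46452342,  1.09259929]), array([ 0.49968925,  0.40608747, -0.76583566]))
{'time': 0.1, 'joint_positions': array([-1.23690035,  0.32174501, -0.07008271,  1.45154249,  0.02262549,
        1.37078889, -0.05689152]), 'qd': array([-0.001161  , -0.00199673,  0.0006591 , -0.00144267,  0.00043052,
        0.00121283, -0.0011194 ]), 'joint_torque': array([ 4.92714605e-05, -4.92571843e+01, -4.05557211e-01, -3.13393342e+01,
       -6.40147808e-02,  3.96600366e-02,  7.78519529e-05]), 'position': array([0.20424507, 0.61656428, 0.22157865]), 'tool_rot': array([-5.00111020e-01, -3.10137443e+00,  2.65480686e-03]), 'ft_force': array([-0.29917685,  0.30497103, -0.10990743]), 'torque': array([-0.00665206,  0.01114496,  0.01432447]), 'grip_force': 0.0, 'grip_width': 1.0016493629973764}
```

View pics/top0.png

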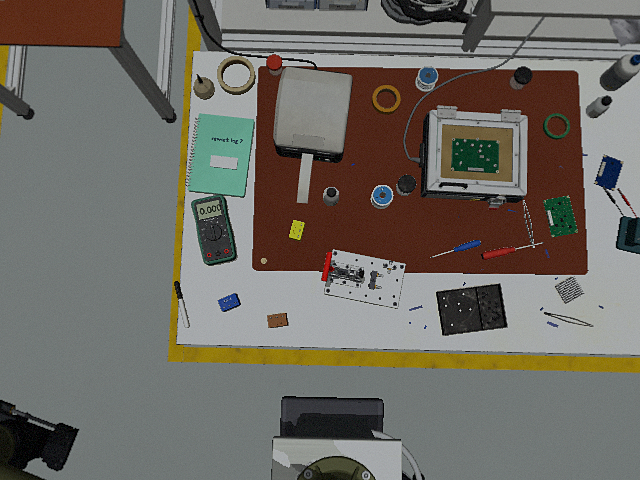

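View pics/scene0.png

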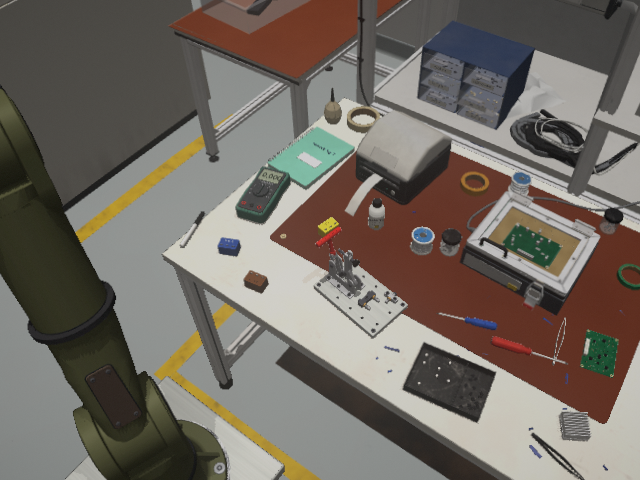

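The top view shows the module (blue) at (229,302) and the jig at about (325–405, 250–307), with the red bar at (326,266). The scene view shows the module at (229,246) and the jig at (360,295). I'll magnify both.

```bash
python3 - <<'E'
from h import *
t=cv2.imread("pics/top0.png"); s=cv2.imread("pics/scene0.png")
a=cv2.resize(t[242:312,312:412],(800,560),interpolation=cv2.INTER_CUBIC)
b=cv2.resize(s[220:340,305:415],None,fx=5,fy=5,interpolation=cv2.INTER_CUBIC)
cv2.imwrite("pics/a.png",a); cv2.imwrite("pics/b.png",b)
for n,im,x in(("top",t,(210,255,285,320)),("scene",s,(205,250,225,265))):
    hsv=cv2.cvtColor(im,cv2.COLOR_BGR2HSV)
    m=cv2.inRange(hsv,(105,120,40),(130,255,255)); mm=np.zeros_like(m); mm[x[2]:x[3],x[0]:x[1]]=m[x[2]:x[3],x[0]:x[1]]
    c=get_calibration(n); cs,_=cv2.findContours(mm,0,1); k=max(cs,key=cv2.contourArea)
    print(n,cv2.minAreaRect(k),cv2.boundingRect(k))
    # project contour points to z=.026
    P=np.array([onplane(c,p[0],.026)[:2] for p in k],np.float32)*1000
    print(cv2.minAreaRect(P))
E
```

```text
top ((228.2069091796875, 301.9827880859375), (11.94888687133789, 18.776823043823242), 66.80140686035156) (218, 293, 21, 18)
((477.88623046875, 278.8537292480469), (29.856534957885742, 45.92510223388672), 24.68334197998047)
scene ((228.38998413085938, 243.26998901367188), (18.384775161743164, 8.626703262329102), 8.130102157592773) (219, 239, 20, 10)
((473.9078063964844, 277.07232666015625), (26.33570671081543, 43.046165466308594), 25.047426223754883)
```

View pics/a.png

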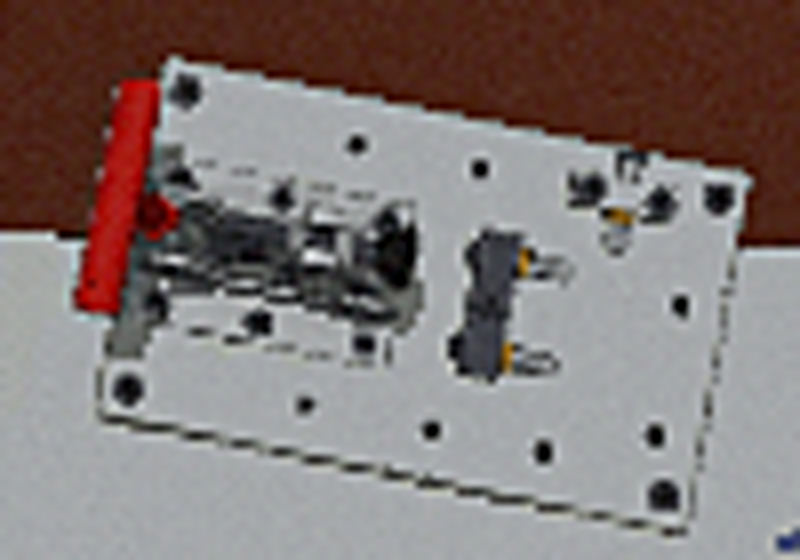

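View pics/b.png

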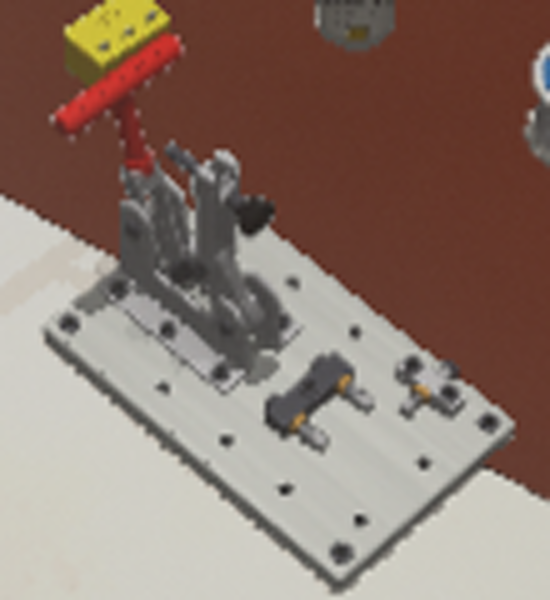

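The top crop shows the plate corners at (168,62), (748,178), (686,530) and (100,418). The back-stop screws are at (555,270) and (535,360), and the fence screw is at (615,240). In the scene crop the corners are at (45,335), (340,585) and (515,425). Next I'll fit the jig pose.

```bash
python3 - <<'E'
from h import *
from scipy.optimize import least_squares
J=np.array([[-75,58],[115,58],[115,-58],[-75,-58]])/1000
def fit(P,J):
    mu=P.mean(0);mj=J.mean(0);z=((P-mu)@[1,1j])*np.conj((J-mj)@[1,1j]); a=np.angle(z.sum())
    R=np.array([[np.cos(a),-np.sin(a)],[np.sin(a),np.cos(a)]]); o=mu-R@mj
    return o,np.degrees(a),R,P-(J@R.T+o)
ct=get_calibration("top");cs=get_calibration("scene")
a=np.array([[168,60],[750,177],[687,532],[98,419]])
P=np.array([onplane(ct,(p+.5)/8-.5+[312,242],.012)[:2] for p in a])
o,A,R,r=fit(P,J);print("top",o,A,(r*1000).round(1).tolist())
b=np.array([[515,425],[338,580],[44,332]])
Q=np.array([onplane(cs,(p+.5)/5-.5+[305,220],.012)[:2] for p in b])
o2,A2,_,r2=fit(Q,J[1:]);print("scene",o2,A2,(r2*1000).round(1).tolist())
# bar from top: centre in crop
g=onplane(ct,(np.array([118,196])+.5)/8-.5+[312,242],.132)[:2]
print("bar jig mm",R.T@(g-o)*1000)
E
```

```text
top [ 0.54897745 -0.04127529] -99.7142357601384 [[-0.1, -0.9], [-0.9, 1.1], [1.1, 0.7], [-0.1, -0.9]]
scene [ 0.54425027 -0.04237885] -99.87119930376471 [[-1.2, 1.0], [1.2, 2.0], [-0.1, -3.0]]
bar jig mm [-80.48051311   1.00710379]
```

```bash
python3 -m crank '[[1,0.14,-0.17,0,-0.029],[1,0.28,-0.34,0,-0.058],[1,0.42,-0.51,0,-0.087],[1,0.56,-0.68,0,-0.116],[1,0.685,-0.845,0,-0.145]]'
python3 -m crank '[[1,0.14,-0.17,0,-0.029],[1,0.28,-0.34,0,-0.058],[1,0.42,-0.51,0,-0.087],[1,0.56,-0.68,0,-0.116],[1,0.681,-0.843,0,-0.145]]'
python3 -m crank '[[1,0,0,-0.15,-0.029],[1,0,0,-0.3,-0.058],[1,0,0,-0.45,-0.0906],[1,0,0,-0.6,-0.0906],[1,0,0,-0.6,-0.0906]]'
```

```text
time: 0.72
position: [0.3423, 0.4465, 0.2222]
tool_rot: [1.822, 2.559, -0.001]
ft_force: [0.0, 1.2, 0.0]
grip_width: 1.001
grip_force: 0.0
time: 1.35
position: [0.4783, 0.2779, 0.2222]
tool_rot: [2.762, 1.497, -0.001]
ft_force: [0.9, 0.2, -0.6]
grip_width: 0.997
grip_force: 0.0
time: 1.98
position: [0.4755, 0.2782, 0.1]
tool_rot: [3.066, 0.671, -0.008]
ft_force: [-0.6, -0.5, 0.6]
grip_width: 0.999
grip_force: 0.0
```

```bash
python3 -m crank '[[1,0.01,0.005,-0.2,0],[1,0.01,0.005,-0.4,0],[1,0.01,0.005,-0.44,0],[1,0.01,0.005,-0.445,0]]'
python3 -m crank '[[0.3,0,0,0,0],[0.3,0,0,0,0],[0.3,0,0,0,0],[0.3,0,0,0,0],[0.3,0,0,0,0]]' 30
```

```text
time: 2.48
position: [0.4803, 0.2809, 0.0147]
tool_rot: [-3.069, -0.671, -0.002]
ft_force: [-0.6, 0.4, 0.1]
grip_width: 0.998
grip_force: 0.0
time: 3.1
position: [0.4796, 0.2804, 0.0137]
tool_rot: [3.069, 0.671, 0.0]
ft_force: [0.1, -0.5, 0.1]
grip_width: 0.55
grip_force: 30.0
```

```bash
python3 -m crank '[[0.3,0,0,0,0],[0.3,0,0,0,0]]' 30; python3 - <<'E'
from h import *
for n,x in(("top",(190,270,270,330)),("scene",(180,280,190,290))):
    im=get_image(n)[:,:,::-1]; cv2.imwrite(f"pics/p{n}.png",cv2.resize(im[x[2]:x[3],x[0]:x[1]],None,fx=5,fy=5,interpolation=2))
E
```

```text
time: 3.35
position: [0.4796, 0.2805, 0.0137]
tool_rot: [3.069, 0.671, -0.0]
ft_force: [-1.0, 0.8, 2.9]
grip_width: 0.545
grip_force: 30.0
```

View pics/pscene.png

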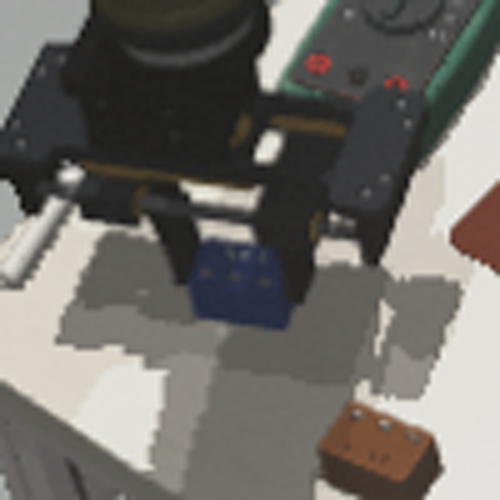

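The picture shows the module held squarely between the fingers (at about (240,280) in the crop), standing flat. Next I'll lift it and carry it over.

```bash
python3 -m crank '[[0.3,0,0,0.2,0],[0.3,0,0,0.45,0],[0.3,0,0,0.7,0.02],[0.3,0,0,0.95,0.04],[0.3,0,-0.05,0.95,0.06]]' 30
python3 -m crank '[[0.3,0.02,-0.22,0,0.02],[0.3,0.05,-0.45,0,0.04],[0.3,0.08,-0.7,0,0.06],[0.3,0.1,-0.9,0,0.08],[0.3,0.1,-1,0,0.0943]]'
python3 -m crank '[[0.3,0.02,-0.25,0,0],[0.3,0.05,-0.5,0,0],[0.3,0.08,-0.8,0,0],[0.3,0.112,-0.995,0,0],[0.3,0.112,-0.995,0,0]]'
python3 -m crank '[[0.3,0,0,0,0],[0.3,0,0,0,0]]'
```

```text
time: 4.08
position: [0.4817, 0.2725, 0.2081]
tool_rot: [-2.883, -1.241, -0.013]
ft_force: [0.3, -0.2, -0.7]
grip_width: 0.549
grip_force: 30.0
time: 4.7
position: [0.4995, 0.0674, 0.2033]
tool_rot: [2.403, 2.023, -0.001]
ft_force: [0.0, -0.1, -1.3]
grip_width: 0.55
grip_force: 30.0
time: 5.32
position: [0.5213, -0.1329, 0.2034]
tool_rot: [2.409, 2.014, -0.002]
ft_force: [0.1, 0.3, -0.6]
grip_width: 0.55
grip_force: 30.0
time: 5.58
position: [0.522, -0.1268, 0.2033]
tool_rot: [-2.4, -2.026, -0.0]
ft_force: [-0.5, -0.2, -0.7]
grip_width: 0.55
grip_force: 30.0
```

```bash
python3 -m crank '[[0.3,0,-0.01,-0.25,0],[0.3,0,-0.01,-0.5,0],[0.3,0,-0.01,-0.7,0],[0.3,0,-0.01,-0.8,0],[0.3,0,-0.01,-0.84,0]]'
python3 -m crank '[[0.3,0,0,0,0],[0.3,0,0,0,0]]'
python3 - <<'E'
from h import *
a=get_image("top")[242:312,340:420,::-1]; b=get_image("scene")[250:350,310:430,::-1]
A=cv2.resize(a,(400,350),interpolation=2); B=cv2.resize(b,(400,333),interpolation=2); B=cv2.copyMakeBorder(B,0,17,0,0,0)
cv2.imwrite("pics/q.png",np.hstack([A,B]))
E
```

```text
time: 6.2
position: [0.5212, -0.129, 0.0342]
tool_rot: [-2.399, -2.025, 0.002]
ft_force: [0.2, 0.1, -0.2]
grip_width: 0.544
grip_force: 30.0
time: 6.45
position: [0.523, -0.1304, 0.0367]
tool_rot: [2.401, 2.024, 0.003]
ft_force: [1.0, 0.1, -0.5]
grip_width: 0.55
grip_force: 30.0
```

View pics/q.png

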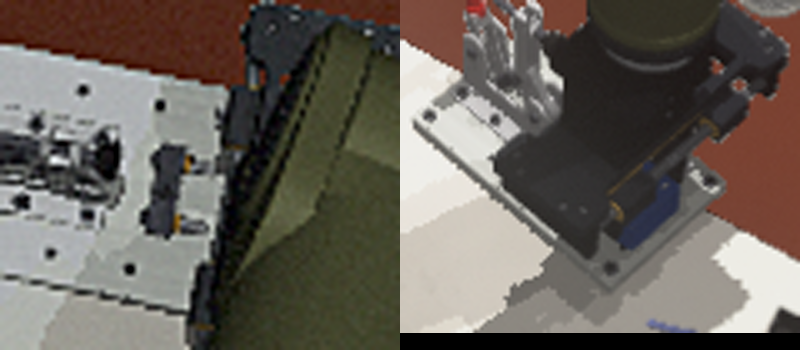

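The module is over the bed, clear of the screws: they are visible left of the gripper at (190,165) and (190,225). I'll lower it in small steps until I feel contact.

```bash
python3 -m crank '[[0.3,0,0,-0.02,0],[0.3,0,0,-0.04,0],[0.3,0,0,-0.045,0],[0.3,0,0,-0.045,0]]'
for i in 1; do python3 -m crank '[[0.3,0,0,-0.004,0],[0.3,0,0,-0.004,0]]'; python3 -m crank '[[0.3,0,0,-0.004,0],[0.3,0,0,-0.004,0]]'; done
```

```text
time: 7.05
position: [0.5218, -0.1306, 0.0264]
tool_rot: [-2.403, -2.024, 0.001]
ft_force: [-0.9, 0.1, -0.3]
grip_width: 0.545
grip_force: 30.0
time: 7.3
position: [0.522, -0.1306, 0.0258]
tool_rot: [2.403, 2.024, -0.0]
ft_force: [0.5, -0.7, -0.8]
grip_width: 0.548
grip_force: 30.0
time: 7.55
position: [0.5221, -0.1306, 0.0257]
tool_rot: [-2.403, -2.024, -0.001]
ft_force: [-2.5, 0.4, 4.5]
grip_width: 0.55
grip_force: 30.0
```

```bash
python3 -m crank '[[0.3,0,0,0.004,0],[0.3,0.003,0.015,0.004,0],[0.3,0.005,0.03,0.004,0],[0.3,0.007,0.044,0.004,0],[0.3,0.007,0.044,0.004,0]]'
python3 -m crank '[[0.3,0.0008,0.005,0,0],[0.3,0.0008,0.005,0,0]]'
python3 -m crank '[[0.3,0.0008,0.005,0,0],[0.3,0.0008,0.005,0,0]]'
python3 -m crank '[[0.3,0.0008,0.005,0,0],[0.3,0.0008,0.005,0,0]]'
```

```text
time: 8.18
position: [0.5235, -0.1213, 0.0257]
tool_rot: [-2.402, -2.025, -0.0]
ft_force: [-0.2, -0.1, -0.3]
grip_width: 0.547
grip_force: 30.0
time: 8.43
position: [0.5235, -0.1207, 0.0257]
tool_rot: [2.403, 2.024, -0.0]
ft_force: [-0.8, 0.3, -1.3]
grip_width: 0.547
grip_force: 30.0
time: 8.68
position: [0.5237, -0.1197, 0.0257]
tool_rot: [2.403, 2.024, -0.0]
ft_force: [0.7, -0.2, -1.4]
grip_width: 0.549
grip_force: 30.0
time: 8.93
position: [0.5239, -0.1186, 0.0258]
tool_rot: [2.403, 2.024, 0.0]
ft_force: [0.4, -0.2, -0.4]
grip_width: 0.547
grip_force: 30.0
```

```bash
python3 -m crank '[[0.3,0.0008,0.005,0,0],[0.3,0.0008,0.005,0,0]]'|grep -E "pos|ft"
python3 -m crank '[[0.3,0.0008,0.005,0,0],[0.3,0.0008,0.005,0,0]]'|grep -E "pos|ft"
python3 -m crank '[[0.3,0.0006,0.0035,0,0],[0.3,0.0006,0.0035,0,0]]'|grep -E "pos|ft"
```

```text
position: [0.5241, -0.1176, 0.0258]
ft_force: [-0.6, -0.5, -1.3]
position: [0.5242, -0.1166, 0.0258]
ft_force: [0.3, 0.5, -0.8]
position: [0.5243, -0.1162, 0.0258]
ft_force: [-0.2, 0.5, -1.2]
```

```bash
python3 -m crank '[[0.3,0.0006,0.0035,0,0],[0.3,0.0006,0.0035,0,0]]'|grep -E "pos|ft"
python3 -m crank '[[0.3,0.0006,0.0035,0,0],[0.3,0.0006,0.0035,0,0]]'|grep -E "pos|ft"
python3 -m crank '[[0.3,0.0006,0.0035,0,0],[0.3,0.0006,0.0035,0,0]]'|grep -E "pos|ft"
```

```text
position: [0.5243, -0.116, 0.0258]
ft_force: [-0.8, -2.4, -1.7]
position: [0.5243, -0.1158, 0.0258]
ft_force: [-0.9, -5.2, -0.2]
position: [0.5244, -0.1156, 0.0258]
ft_force: [-1.0, -6.3, 0.0]
```

Back-stop contact is at TCP y ≈ -0.116. I'll back off 2 mm and feel for the fence along jig +y.

```bash
python3 -m crank '[[0.3,-0.0018,-0.0105,0,0],[0.3,0.01,-0.0125,0,0],[0.3,0.018,-0.0139,0,0],[0.3,0.018,-0.0139,0,0]]'|grep -E "pos|ft"
python3 -m crank '[[0.3,0.005,-0.0008,0,0],[0.3,0.005,-0.0008,0,0]]'|grep -E "pos|ft"
python3 -m crank '[[0.3,0.005,-0.0008,0,0],[0.3,0.005,-0.0008,0,0]]'|grep -E "pos|ft"
python3 -m crank '[[0.3,0.005,-0.0008,0,0],[0.3,0.005,-0.0008,0,0]]'|grep -E "pos|ft"
```

```text
position: [0.5285, -0.1168, 0.0257]
ft_force: [-2.0, -4.3, 0.6]
position: [0.5294, -0.1169, 0.0258]
ft_force: [-2.1, -3.5, 0.3]
position: [0.5304, -0.1171, 0.0257]
ft_force: [-1.2, -3.2, 0.5]
position: [0.5314, -0.1173, 0.0258]
ft_force: [-0.9, -3.4, 0.1]
```

```bash
python3 -m crank '[[0.3,-0.001,-0.0075,0,0],[0.3,-0.001,-0.0075,0,0]]'|grep -E "pos|ft"
python3 -m crank '[[0.3,0.005,-0.0008,0,0],[0.3,0.005,-0.0008,0,0]]'|grep -E "pos|ft"
python3 -m crank '[[0.3,0.005,-0.0008,0,0],[0.3,0.005,-0.0008,0,0]]'|grep -E "pos|ft"
```

```text
position: [0.5317, -0.1177, 0.0259]
ft_force: [-1.0, -0.3, -1.0]
position: [0.5325, -0.1183, 0.0259]
ft_force: [0.1, 0.6, -1.3]
position: [0.5332, -0.119, 0.0258]
ft_force: [-0.1, -0.4, -1.4]
```

```bash
python3 -m crank '[[0.3,0.005,-0.0008,0,0],[0.3,0.005,-0.0008,0,0]]'|grep -E "pos|ft"
python3 -m crank '[[0.3,0.005,-0.0008,0,0],[0.3,0.005,-0.0008,0,0]]'|grep -E "pos|ft"
python3 -m crank '[[0.3,0.005,-0.0008,0,0],[0.3,0.005,-0.0008,0,0]]'|grep -E "pos|ft"
```

```text
position: [0.5342, -0.1192, 0.0258]
ft_force: [0.3, -0.1, -1.0]
position: [0.5351, -0.1194, 0.0258]
ft_force: [0.1, 0.2, -1.6]
position: [0.5354, -0.1194, 0.0258]
ft_force: [-2.6, 0.4, 2.4]
```

```bash
python3 -m crank '[[0.3,0.004,-0.0007,0,0],[0.3,0.004,-0.0007,0,0]]'|grep -E "pos|ft"
python3 -m crank '[[0.3,0.001,0.006,0,0],[0.3,0.001,0.006,0,0]]'|grep -E "pos|ft"
python3 -m crank '[[0.3,0.0006,0.0035,0,0],[0.3,0.0006,0.0035,0,0]]'|grep -E "pos|ft"
```

```text
position: [0.5356, -0.1195, 0.0258]
ft_force: [-5.4, 1.5, 5.0]
position: [0.5356, -0.1193, 0.0257]
ft_force: [-4.9, -1.5, 4.5]
position: [0.5357, -0.1191, 0.0258]
ft_force: [-5.3, -1.8, 4.6]
```

```bash
python3 -m crank '[[0.3,0.0006,0.0035,0.001,0],[0.3,0.0006,0.0035,0.001,0]]'|grep -E "pos|ft"
python3 -m crank '[[0.3,0.0006,0.0035,0.001,0],[0.3,0.0006,0.0035,0.001,0]]'|grep -E "pos|ft"
python3 -m crank '[[0.3,0.0006,0.0035,0,0],[0.3,0.0006,0.0035,0,0]]'|grep -E "pos|ft"
```

```text
position: [0.5358, -0.1183, 0.0258]
ft_force: [-5.6, -1.7, 2.7]
position: [0.5358, -0.1181, 0.0258]
ft_force: [-5.0, -2.9, 1.0]
position: [0.5358, -0.1181, 0.0258]
ft_force: [-5.3, -5.1, 1.4]
```

```bash
python3 -m crank '[[0.3,0.0006,0.0035,0,0],[0.3,0.0006,0.0035,0,0]]'|grep -E "pos|ft"
python3 -m crank '[[0.3,0.005,-0.0008,0,0],[0.3,0.005,-0.0008,0,0]]'|grep -E "pos|ft"
python3 -m crank '[[0.3,0,0,0,0],[0.3,0,0,0,0]]'|grep -E "pos|ft"
```

```text
position: [0.5359, -0.118, 0.0258]
ft_force: [-5.1, -4.9, 2.1]
position: [0.5359, -0.118, 0.0258]
ft_force: [-7.8, -3.9, 4.5]
position: [0.5359, -0.118, 0.0258]
ft_force: [-6.8, -4.2, 5.2]
```

```bash
python3 -m crank '[[0.3,0.0008,0.005,0.002,0],[0.3,0.0008,0.005,0.002,0]]'|grep -E "pos|ft"
python3 -m crank '[[0.3,0.001,0.003,0,0],[0.3,0.001,0.003,0,0]]'|grep -E "pos|ft"; python3 -c "
from bench import get_state as g;s=g();print(s['torque'],s['ft_force'],s['tool_rot'])"
```

```text
position: [0.5359, -0.1179, 0.0259]
ft_force: [-7.0, -6.3, 2.0]
position: [0.5359, -0.1179, 0.0259]
ft_force: [-7.0, -6.6, 1.9]
[-1.70288591  1.77518277 -0.01516235] [-7.0120066  -6.58614322  1.87995619] [ 2.40543074  2.02033955 -0.01057033]
```

```bash
python3 -m crank '[[0.3,-0.003,-0.002,-0.001,0],[0.3,-0.003,-0.002,-0.001,0]]'|grep -E "pos|ft"
python3 -m crank '[[0.6,0,0,0,0],[0.65,0,0,0,0],[0.72,0,0,0,0],[0.78,0,0,0,0],[0.78,0,0,0,0]]'
python3 -m crank '[[0.78,0,0,0,0],[0.78,0,0,0,0]]'
```

```text
position: [0.5359, -0.1178, 0.0259]
ft_force: [-5.5, -7.0, 2.4]
time: 16.8
position: [0.5388, -0.1137, 0.0265]
tool_rot: [2.402, 2.024, 0.001]
ft_force: [-0.7, -0.2, -0.0]
grip_width: 0.768
grip_force: 0.0
time: 17.05
position: [0.5384, -0.1139, 0.0264]
tool_rot: [2.403, 2.024, 0.0]
ft_force: [-0.3, 0.1, 0.7]
grip_width: 0.777
grip_force: 0.0
```

```bash
python3 -m crank '[[0.78,0,0,0.05,0],[0.78,0,0,0.3,0],[0.78,0,0,0.6,0],[0.78,0,0,0.87,0],[0.5,0.02,0.15,0.87,0]]' 10 | grep pos
python3 -m crank '[[0.2,0.02,0.12,0,0],[0,0.05,0.3,0,0],[0,0.0765,0.49,0,0],[0,0.0765,0.49,0,0],[0,0.0765,0.49,0,0]]'
python3 - <<'E'
from h import *
a=get_image("top")[230:320,300:420,::-1]; b=get_image("scene")[220:340,300:430,::-1]
A=cv2.resize(a,(400,300),interpolation=2); B=cv2.resize(b,(400,370),interpolation=2); A=cv2.copyMakeBorder(A,0,70,0,0,0)
cv2.imwrite("pics/r.png",np.hstack([A,B]))
E
```

```text
position: [0.5452, -0.0874, 0.2065]
time: 18.3
position: [0.5577, 0.0132, 0.2008]
tool_rot: [2.403, 2.023, -0.0]
ft_force: [0.4, -1.2, 0.5]
grip_width: 0.182
grip_force: 0.0
```

View pics/r.png

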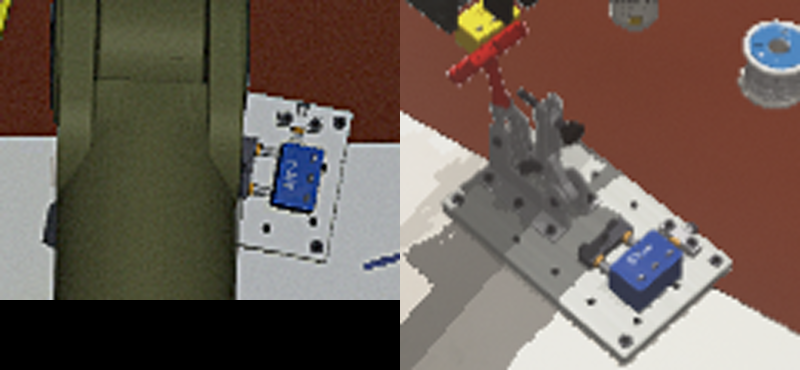

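The module sits flat, touching both back screws and the fence screw (crop, about (297,175) and (645,265)). The clamp is still open. Next I'll lower the closed fingers in front of the red bar.

```bash
python3 -m crank '[[0,0,0.006,0,0],[0,0,0.006,-0.1,0],[0,0,0.006,-0.25,0],[0,0,0.006,-0.33,0],[0,0,0.006,-0.34,0]]'
python3 -m crank '[[0,0,0,0,0],[0,0,0,0,0]]'
python3 -m crank '[[0,0.0026,0.015,0,0],[0,0.0026,0.015,0,0]]'|grep -E "pos|ft"
python3 -m crank '[[0,0.0017,0.010,0,0],[0,0.0017,0.01,0,0]]'|grep -E "pos|ft"
```

```text
time: 19.02
position: [0.557, 0.0149, 0.1315]
tool_rot: [-2.403, -2.023, 0.003]
ft_force: [-0.4, -0.0, -0.6]
grip_width: 0.002
grip_force: 0.0
time: 19.27
position: [0.5585, 0.0153, 0.1335]
tool_rot: [2.402, 2.023, 0.003]
ft_force: [0.4, -0.4, -0.6]
grip_width: 0.008
grip_force: 0.0
position: [0.5585, 0.0189, 0.1327]
ft_force: [0.3, -0.6, -1.2]
position: [0.5586, 0.0203, 0.1324]
ft_force: [0.0, -0.2, 0.3]
```

```bash
python3 -m crank '[[0,0.0055,0.032,-0.007,0],[0,0.011,0.064,-0.018,0],[0,0.016,0.094,-0.031,0],[0,0.0213,0.1237,-0.046,0]]'|grep -E "time|pos|ft"
python3 -m crank '[[0,0.0045,0.027,-0.018,0],[0,0.009,0.054,-0.038,0],[0,0.009,0.054,-0.038,0]]'|grep -E "pos|ft"
```

```text
time: 20.27
position: [0.563, 0.0456, 0.1229]
ft_force: [-0.1, -1.4, -0.1]
position: [0.5642, 0.0571, 0.115]
ft_force: [0.2, 0.0, -0.4]
```

```bash
python3 -m crank '[[0,0.004,0.023,-0.009,0],[0,0.008,0.046,-0.018,0],[0,0.012,0.07,-0.028,0],[0,0.016,0.0935,-0.0375,0],[0,0.016,0.0935,-0.0375,0]]'|grep -E "time|pos|ft"
python3 - <<'E'
from h import *
b=get_image("scene")[200:340,290:430,::-1]
cv2.imwrite("pics/s.png",cv2.resize(b,(500,500),interpolation=2))
E
```

```text
time: 21.28
position: [0.5677, 0.0752, 0.1079]
ft_force: [-0.3, 0.7, -0.6]
```

View pics/s.png

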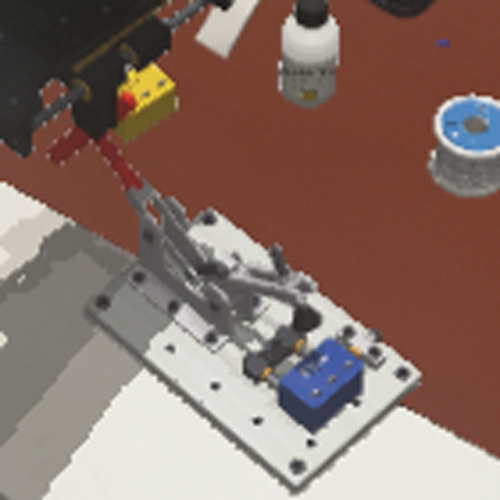

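The handle has followed to about 35° and the foot is descending toward the module. The module hasn't moved. I'll continue down.

```bash
python3 -m crank '[[0,0.003,0.018,-0.027,0],[0,0.006,0.0345,-0.055,0],[0,0.006,0.0345,-0.055,0]]'|grep -E "time|pos|ft"
python3 -m crank '[[0,0.0015,0.01,-0.02,0],[0,0.0034,0.02,-0.04,0],[0,0.0034,0.02,-0.04,0]]'|grep -E "pos|ft"
python3 -m crank '[[0,0.001,0.006,-0.015,0],[0,0.0017,0.01,-0.025,0],[0,0.0017,0.01,-0.025,0]]'|grep -E "pos|ft"
```

```text
time: 21.7
position: [0.5685, 0.0819, 0.0963]
ft_force: [0.2, -0.4, -0.1]
position: [0.5693, 0.0857, 0.0885]
ft_force: [0.5, 0.5, -0.0]
position: [0.5699, 0.0875, 0.0839]
ft_force: [0.1, -0.3, 0.1]
```

```bash
python3 -m crank '[[0,0.001,0.006,-0.01,0],[0,0.0012,0.007,-0.02,0],[0,0.0012,0.007,-0.02,0]]'|grep -E "time|pos|ft"
python3 -m crank '[[0,0.0004,0.0025,-0.01,0],[0,0.0008,0.005,-0.02,0],[0,0.0008,0.005,-0.02,0]]'|grep -E "pos|ft"
python3 -m crank '[[0,0.0004,0.0025,-0.01,0],[0,0.0004,0.0025,-0.015,0],[0,0.0004,0.0025,-0.015,0]]'|grep -E "pos|ft"
```

```text
time: 22.82
position: [0.5705, 0.0892, 0.0802]
ft_force: [-0.4, 0.7, 1.3]
position: [0.5707, 0.0903, 0.0768]
ft_force: [-1.6, 1.4, 6.1]
position: [0.5709, 0.0909, 0.0741]
ft_force: [-2.5, 1.1, 8.0]
```

```bash
python3 -m crank '[[0,0,0.002,-0.01,0],[0,0,0.002,-0.015,0],[0,0,0.002,-0.015,0]]'|grep -E "time|pos|ft"
python3 -m crank '[[0,0,0,-0.01,0],[0,0,0,-0.015,0],[0,0,0,-0.015,0]]'|grep -E "pos|ft"
python3 -m crank '[[0,0,0,-0.01,0],[0,0,0,-0.01,0]]'|grep -E "pos|ft"
```

```text
time: 23.95
position: [0.571, 0.0916, 0.0713]
ft_force: [-1.8, 1.7, 8.1]
position: [0.5711, 0.0922, 0.068]
ft_force: [-1.6, 2.3, 6.7]
position: [0.5711, 0.0923, 0.0656]
ft_force: [-0.6, 4.0, 4.2]
```

```bash
python3 -m crank '[[0,0,0,-0.01,0],[0,0,0,-0.01,0]]'|grep -E "time|pos|ft"
python3 -m crank '[[0,0,0,-0.007,0],[0,0,0,-0.007,0]]'|grep -E "pos|ft"
python3 -m crank '[[0,0,0,-0.007,0],[0,0,0,-0.007,0]]'|grep -E "pos|ft"
```

```text
time: 24.82
position: [0.5699, 0.0895, 0.0623]
ft_force: [0.4, 0.5, -0.2]
position: [0.5702, 0.09, 0.0612]
ft_force: [0.9, -0.2, 0.2]
position: [0.5705, 0.0902, 0.0608]
ft_force: [-2.9, -0.9, 5.7]
```

```bash
python3 -m crank '[[0,0,0,-0.006,0],[0,0,0,-0.006,0]]'|grep -E "time|pos|ft"
python3 -m crank '[[0,0,0,-0.003,0],[0,0,0,-0.003,0]]'|grep -E "pos|ft"
```

```text
time: 25.58
position: [0.5706, 0.0902, 0.0606]
ft_force: [-5.4, -2.1, 11.6]
position: [0.5706, 0.0902, 0.0605]
ft_force: [-5.3, -0.3, 15.1]
```

Pressed home at about 12–15 N. I'll lift off straight up and check.

```bash
python3 -m crank '[[0,0,0,0.01,0],[0,0,0,0.05,0],[0,0,0,0.25,0],[0,0,0,0.5,0],[0,0,0,0.75,0]]'|grep -E "time|pos|ft"
python3 -m crank '[[0,0,0.2,0,0],[0,0,0.4,0,0],[0,0,0.4,0,0],[0,0,0.4,0,0],[0,0,0.4,0,0]]'|grep -E "pos|ft"
python3 - <<'E'
from h import *
a=get_image("top")[230:320,310:420,::-1]; b=get_image("scene")[220:340,300:430,::-1]
A=cv2.resize(a,(400,327),interpolation=2); B=cv2.resize(b,(400,370),interpolation=2); A=cv2.copyMakeBorder(A,0,43,0,0,0)
cv2.imwrite("pics/u.png",np.hstack([A,B]))
E
```

```text
time: 26.45
position: [0.5703, 0.0907, 0.21]
ft_force: [-0.2, 0.4, -0.6]
position: [0.5708, 0.1691, 0.2086]
ft_force: [-0.5, -0.7, -0.1]
```

View pics/u.png

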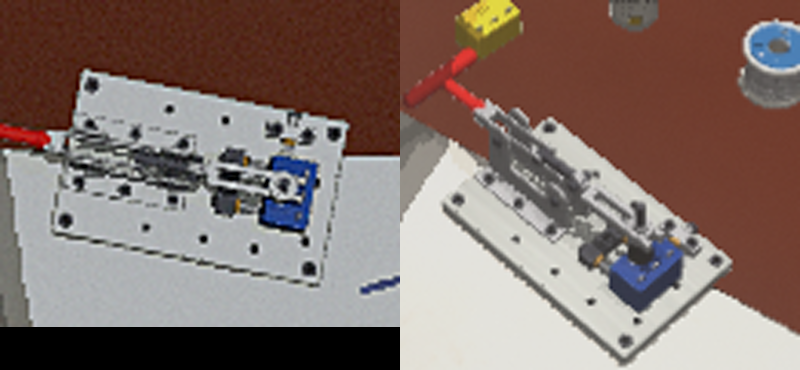

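The clamp is locked with its foot on the module, which is still in the corner (crop, about (290,190) and (645,270)). The handle lies level and the robot is clear.

```bash
python3 -c "
from bench import close_job; print(close_job())"
```

```text
the job is handed in; nothing more can be done
None
```

The job is handed in at about 27 s: the blue relay module sits in the corner against all three stop screws (pressed at roughly 6–8 N), and the clamp is locked with the handle pressed home at about 12–15 N. The final picture shows the module in place and the robot clear; no pass/fail result came back.

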